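# Index the inclined weld table and lock it

## Task

The inclined round index plate of the weld positioner clicks at every 15 degrees. Turn it by its crank knob until its index bar stands exactly three clicks clockwise (seen facing the plate) past the fixed pointer, wherever it starts, and let it sit in that click; then swing the lock lever fully home so that its tooth enters the plate's edge. Leave the tools lying round it where they are.

Things in the scene. Friction and masses are not known exactly. Their poses are not given: they have to be found in the camera images.
- index_plate (a joint): plate angle, rad: 0 with its index bar (raised dark radial bar 45 x 9 x 4 mm) at the pointer, growing clockwise seen facing the plate; stops at -1.4 and 1.4. A spring ball holds it at multiples of 15 degrees (0.2618 rad), one edge lug per click; leaving a click takes about 0.7 N m (9 N at the knob), and let go it pulls itself into the nearest click. Three clicks past the pointer is +0.785
- plate_center (a point): centre of the upper face of the steel index plate: disc 204 mm across, 16 mm thick, 24 half-round lugs on its edge (222 mm over all), face sloping 30 degrees; a sheet bracket 65 x 71 x 41 mm high is fixed at its middle. Axes turn with the plate: z out of the face along its axis, x along the index bar; the crank knob stands at x = -75 mm, across the centre from the bar
- knob_grip (a point): point to grip on the axis of the black crank knob, 62 mm out from the plate's face. Round barrel 26 mm across, from 32 to 92 mm out from the face, axis square to the face and 75 mm from the plate's axis; it spins freely on its bolt, so a gripper may keep its orientation while carrying it round
- head_face (a point): fixed point at the same place as plate_center, with axes that do not turn: z the plate's axis, x straight up the slope (towards the pointer), y level, to the left seen from the robot
- pointer_tip (a point): tip of the fixed steel pointer at the upper edge of the plate, 112 mm from the plate's axis
- positioner: fixed pedestal; origin on the bench, 120 mm below the plate's centre; x level, the way the slope rises. Foot from x = -90 to 170, 200 mm wide. Torch rest on it: post at x = 150, arm 280 mm up at y = 20 forward over the plate, ending in a level 12 mm cross bar at x = -60, y = -50 to 88. It bars the way to the knob from straight above: come square to the plate, below the bar
- lock_lever (a joint): angle of the lock lever, rad: 0 fully home (tooth between two lugs, lever square to the plate's face), up to 0.42 swung outwards, away from the plate's axis. It goes home only while the plate sits in a click. Friction holds it where it is left (0.2 N m: about 2 N at the ball)
- lever_ball (a point): centre of the black ball, 30 mm across, on the lock lever's end. Lever: dark bar 16 x 22 mm at the right-hand edge of the plate, 75 degrees clockwise from the pointer; its hinge is 135 mm from the plate's axis, 45 mm below the face and tangent to the plate; ball 142 mm from the hinge. Push it straight towards the plate's axis to close it
- pliers: bystander: pliers lying on the bench, 60 x 188 x 13 mm; origin under its middle
- tungsten_case: bystander: flat electrode case lying on the bench, 45 x 175 x 12 mm; origin under its middle
- weld_magnet: bystander: flat arrow-shaped welding magnet lying on the bench, 79 x 90 x 14 mm; origin under its middle
- rod_hammer: bystander: small metal hammer lying on the bench, 68 x 205 x 23 mm; origin under its middle

How it is judged:
By the outcome, as a careful person would: the job done as asked, in the order asked, and still so for the second after the job is handed in, with the robot touching nothing.
It also fails if it takes over 54 s, if anything falls off the work surface, if the arm or the gripper's body presses on something with over 40 N, if the wrist force passes 120 N, or if a joint passes its speed limit or range.

## Robot

A 6-joint arm with a two-finger parallel gripper is mounted at the origin on a cart in front of the work surface, level with it; the furniture and walls round the work are solid. World frame = base frame: x ahead of the robot, y to its left, z up, the work surface at z = 0. Lengths are in mm, angles in rad, forces in N, time in s.
With the tool pointing down it reaches from about 275 to 750 mm from the base axis. Payload 10.2 kg.
Tool frame: the origin (TCP) lies between the finger pads; the fingertips stand 19 mm ahead of it and the grasp point (between the pads) is the TCP; z points along the fingers, y is the line along which they close (so a half turn about z gives the same grasp; the last joint's range is limited). The gripper opens to 85 mm and grips with 20 to 120 N. Pads are 22 mm wide; open, the fingers measure 114 mm over their backs; the gripper's body (76 mm by 85 mm) begins 54 mm behind the grasp point. The pads swing forward as they close: fully open they stand 13 mm farther back than shut.
Start: joints at [-1.521, 0.313, 1.498, -0, 1.331, -0.223], TCP at [141.437, -505.596, 250.294] pointing down, gripper open.
Joint ranges: [-2.94, 2.94], [-0.97, 2.17], [0.19, 2.56], [-1.23, 4.37], [0.02, 3.11], [-2.88, 2.88]. Speed limits (rad/s): [2.39, 2.39, 3.01, 3.14, 3.14, 3.14].

## Interface

Orientations are given as a unit quaternion [w, x, y, z].
In Python, from rig import sense, capture, finish_job gives the robot as it stands. The module is installed in compiled form; this text tells all that it offers.
- The arm moves only by the tool move_arm, never from a script. Its argument "moves" is a list of rows, each an object with "turn": the turn, a rotation vector about the tool's x, y, z in rad, a list of three; "translation": the shift along the tool's x, y, z in mm, a list of three; "hand": the opening, from 0 (shut) to 1 (fully open). In form: [{"turn": [wx, wy, wz], "translation": [x, y, z], "hand": hand}, ...]. A call has 1 to 10 rows; each row shifts and turns the commanded pose from where the row before left it, along the tool's axes as they then stand; what a row does not reach is not made up. A row lasts 1/12 s, in which the tool goes at most 41.7 mm and 7.16 degrees, less where a joint would pass 70% of its speed; a pose out of reach is approached as far as the arm can. A call with a gripper value outside its range is refused whole. The fingers move at their own pace and stop on an object; "grip_force" is the grip in N (left out, the last holds). Time passes only in rows, so rows that do not move let the fingers close. It gives the time, the measured TCP pose, the force, the opening and the grip force at its end, in the units of the state.
- sense(): the state, without advancing time (a new reading comes with each control period).
- capture(name): name is "side" or "top"; returns a dict with "image" (384x512x3 uint8, blue, green, red), "z_map" (384x512 float32, mm along the optical axis (not along the pixel's ray), 0 where there is no reading), "vertical_fov" (degrees; the focal length in pixels is half the picture's height over the tangent of half this angle, whatever the lens; pixels are square), "cx", "cy" (the principal point, pixels), "R" (3x3) and "t" (3): a world point X has camera coordinates R X + t. Camera axes: x right, y down, z forward; pixel columns grow to the right and rows downward; lengths in mm; the calibration is good to about 2 mm. A picture is of the moment at which its call begins.
- finish_job(): hands the job in; it is judged then, once.
The state is a dict: "time_s": time; "joints": joint angles; "dq": joint speeds; "tau": joint torques, N m; "eef_pos": TCP position; "ee_rot": TCP orientation; "force": force on the tool from outside, world axes, zero at the start; "wrist_torque": the same for the moment, N m; "grip_width": opening from 0.0 (shut) to 1.0 (fully open); "grip_force": force on a finger pad.
Only numpy, scipy, OpenCV 4.12 (cv2) and the standard library are available. Lean on these libraries where they do the work, as an engineer would, in place of code of your own. Each camera call takes 0.05 s, during which the arm holds its last target. There are 200 camera calls.

## Working session

There is one attempt and no reset: what is moved stays moved. The work goes in short steps, Python scripts to look and compute and a tool call to move; the robot and the scene stay as the last step left them, time stands still between calls to the robot, and variables do not carry over. Pictures are saved under pics/ and viewed, at most 10 in all, crops included, and the job is handed in when it is done.

Besides the shell and the picture viewer there is one more tool, called after "Emit:" by a JSON object that holds its "name" and its "arguments". move_arm: Moves the arm, as the interface text tells. Its arguments: {"type":"object","properties":{"moves":{"type":"array","items":{"type":"object","properties":{"turn":{"type":"array","items":{"type":"number"}},"translation":{"type":"array","items":{"type":"number"}},"hand":{"type":"number"}}}},"grip_force":{"type":"number"}},"required":["moves"]}

```bash
mkdir -p pics
cat > h.py <<'E'
import numpy as np, cv2
from rig import sense, capture
from scipy.spatial.transform import Rotation as Ro
def cap(n,f=None):
    c=capture(n); 
    if f: cv2.imwrite('pics/'+f+'.png',c['image'])
    H=c['image'].shape[0]; c['f']=H/2/np.tan(np.radians(c['vertical_fov'])/2); return c
def pts(c):
    z=c['z_map']; v,u=np.mgrid[:z.shape[0],:z.shape[1]]
    P=np.stack([(u-c['cx'])/c['f']*z,(v-c['cy'])/c['f']*z,z],-1)
    return (P-np.array(c['t']))@np.array(c['R'])
def tool():
    s=sense(); q=s['ee_rot']; return np.array(s['eef_pos']),Ro.from_quat([q[1],q[2],q[3],q[0]])
E
python3 - <<'E'
from h import *
for n in('side','top'):
    c=cap(n,n+'0'); R=np.array(c['R']); print(n,-R.T@np.array(c['t']),R.round(3).tolist(),c['f'])
s=sense();print(s)
E
```

```text
side [  34.65778765 1032.94816065 1165.05613074] [[-0.906, -0.424, 0.004], [-0.281, 0.592, -0.755], [0.318, -0.685, -0.655]] 493.58617761440956
top [ 427.05641491   -2.16473189 1540.27818733] [[0.005, -1.0, 0.023], [-0.998, -0.006, -0.065], [0.066, -0.023, -0.998]] 464.50608310487394
{'time_s': 0.1, 'joints': array([-1.52141819e+00,  3.13404934e-01,  1.49834245e+00, -1.54592252e-05,
        1.33100413e+00, -2.23420684e-01]), 'dq': array([ 1.09566658e-04, -8.70528400e-04, -3.26262002e-04, -3.56203044e-05,
       -1.52656739e-04,  1.01199922e-03]), 'tau': array([ 2.57778294e-03, -4.12905014e+01, -2.60145289e+01, -9.32859916e-05,
        2.98811727e-03, -7.94585389e-06]), 'eef_pos': array([ 141.41365801, -505.38527374,  249.79374331]), 'ee_rot': array([-5.77892413e-04,  9.90711597e-01,  1.35978657e-01,  4.28803618e-05]), 'force': array([0.13385319, 0.90155434, 0.74223182]), 'wrist_torque': array([-0.02263403, -0.1171307 , -0.01379919]), 'grip_force': 0.0, 'grip_width': 1.002160379352016}
```

View pics/side0.png

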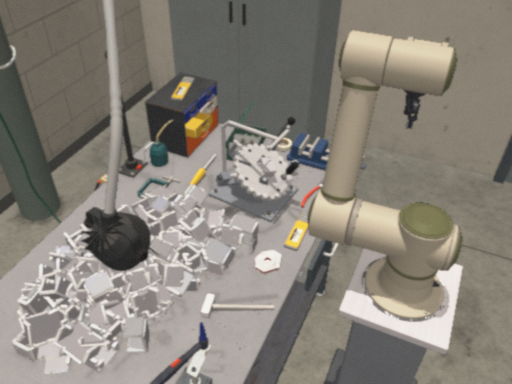

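View pics/top0.png

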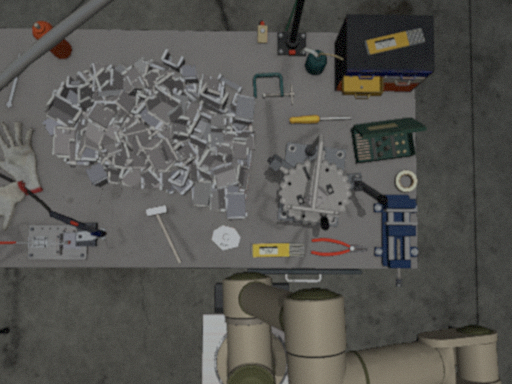

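The side view shows the plate near (262,168), with the lever ball at (291,121) and the knob around (292,168). In the top view the plate is near (315,190), the knob near (325,223), and the lever runs from (360,185) to (385,200). I'll enlarge both.

Run:
```python
from h import *
a=cv2.imread('pics/side0.png')[110:225,200:330]; b=cv2.imread('pics/top0.png')[130:250,260:400]
r=lambda i:cv2.resize(i,None,fx=5,fy=5,interpolation=cv2.INTER_CUBIC)
cv2.imwrite('pics/s1.png',r(a));cv2.imwrite('pics/t1.png',r(b))
c=cap('top');P=pts(c)
# plate-plane RANSAC within region
Q=P[160:225,275:355].reshape(-1,3);Q=Q[(Q[:,2]>60)&(Q[:,2]<200)]
g=np.random.default_rng(0);best=0
for _ in range(3000):
    A=Q[g.choice(len(Q),3,False)];n=np.cross(A[1]-A[0],A[2]-A[0]);l=np.linalg.norm(n)
    if l<100:continue
    n/=l;n*=np.sign(n[2])
    if abs(n[2]-.866)>.04:continue
    m=abs((Q-A[0])@n)<3
    if m.sum()>best:best=m.sum();M=m;N=n
I=Q[M];ce=I.mean(0);n=np.linalg.svd(I-ce)[2][2];n*=np.sign(n[2]);print(best,n,ce,I.min(0),I.max(0))
```

```text
1939 [-0.49718342  0.05604459  0.8658335 ] [ 550.23179031 -189.72525469  126.39832793] [ 445.17071408 -312.33596253   64.63540689] [634.28997567 -69.01015697 176.7439241 ]
```

View pics/s1.png

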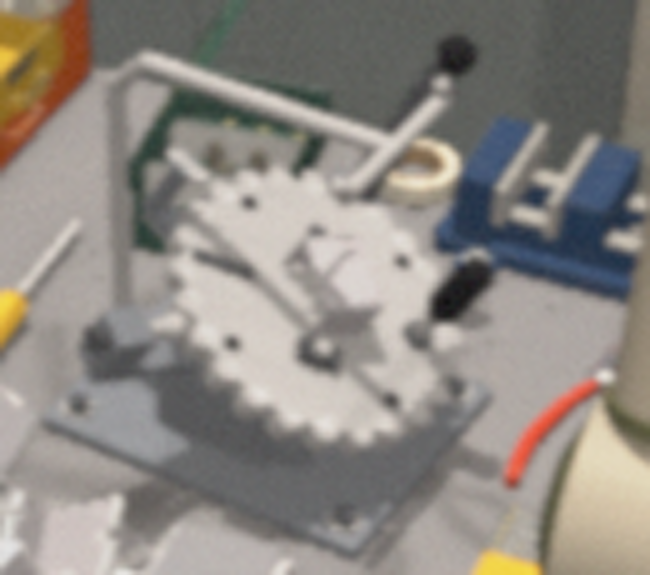

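View pics/t1.png

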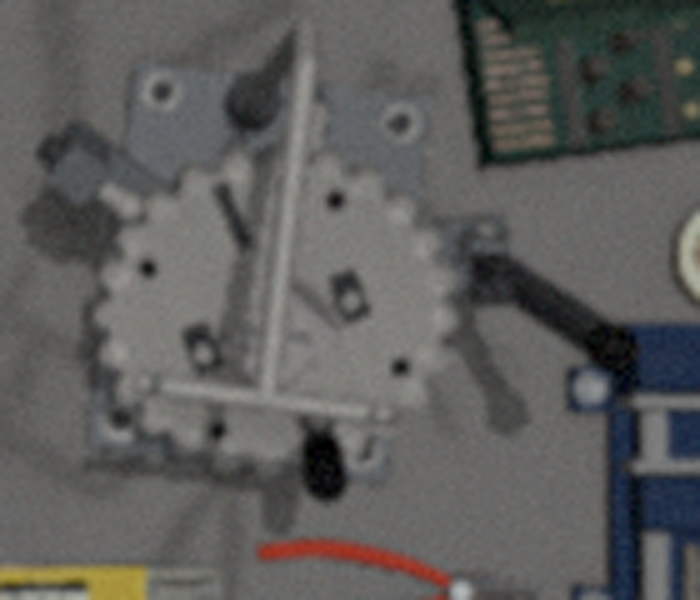

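The top crop shows the bar at (232,215), up and to the left, so the plate angle is negative. The knob is at (325,465), the ball at (612,345) and the cross bar runs from (140,385) to (385,412). Next I'll compute the poses.

```bash
cat >> h.py <<'E'
def head(C,yaw):
    z=np.array([-.5*np.cos(yaw),-.5*np.sin(yaw),.8660254]); y=np.array([-np.sin(yaw),np.cos(yaw),0]); return np.stack([np.cross(y,z),y,z],1)
def blob(c,mask,seed):
    n,l,s,ce=cv2.connectedComponentsWithStats(mask.astype(np.uint8))
    k=min(range(1,n),key=lambda i:np.hypot(*(ce[i]-seed))+(1e3 if s[i,4]<12 else 0)); return l==k,s[k],ce[k]
def ray(c,u,v):
    R=np.array(c['R']);d=R.T@np.array([(u-c['cx'])/c['f'],(v-c['cy'])/c['f'],1]);return -R.T@np.array(c['t']),d
def tri(a,b):
    M=np.zeros((3,3));r=0
    for o,d in(a,b):
        d=d/np.linalg.norm(d);K=np.eye(3)-np.outer(d,d);M+=K;r=r+K@o
    X=np.linalg.solve(M,r);return X,[float(np.linalg.norm(np.cross(X-o,d/np.linalg.norm(d)))) for o,d in(a,b)]
E
python3 - <<'E'
from h import *
t=cap('top');s=cap('side')
out={}
for n,c,box in(('t',t,(155,230,270,360)),('s',s,(130,205,225,300))):
    P=pts(c);n0=np.array([-.4972,.056,.8658]);n0/=np.linalg.norm(n0)
    d=(P-[550.2,-189.7,126.4])@n0
    m=np.zeros(d.shape,np.uint8);v0,v1,u0,u1=box;m[v0:v1,u0:u1]=(abs(d)<7)[v0:v1,u0:u1]&(P[v0:v1,u0:u1,2]>50)
    m=cv2.morphologyEx(m,cv2.MORPH_OPEN,np.ones((3,3)))
    k,l,st,ce=cv2.connectedComponentsWithStats(m);b=l==1+np.argmax(st[1:,4])
    Q=P[b];ex=np.cross([0,1,0],n0);ex/=np.linalg.norm(ex);ey=np.cross(n0,ex);O=np.array([550.2,-189.7,126.4])
    q=np.stack([(Q-O)@ex,(Q-O)@ey],1).astype(np.float32);(x,y),r=cv2.minEnclosingCircle(q);w=((Q-O)@n0)
    print(n,len(Q),'r',r,'C',O+x*ex+y*ey+np.median(w)*n0,'n',np.linalg.svd(Q-Q.mean(0))[2][2])
for nm,st,ss in(('knob',(325,223),(292,168)),('ball',(383,199),(291,121))):
    rr=[]
    for c,sd in((t,st),(s,ss)):
        m=c['image'].max(2)<45; w=np.zeros(m.shape,bool);w[sd[1]-14:sd[1]+14,sd[0]-14:sd[0]+14]=1
        b,stt,ce=blob(c,m&w,sd);print(nm,stt,ce,np.median(pts(c)[b],0));rr.append(ray(c,*ce))
    print(nm,tri(*rr))
E
```

```text
t 1213 r 91.09396362304688 C [ 582.43885481 -120.16903368  140.15630742] n [-0.50117436  0.05037907  0.86387859]
s 1868 r 118.07951354980469 C [ 544.92199156 -185.52178865  123.07543642] n [-0.49437453  0.0600702   0.86717091]
knob [320 216   9  14  91] [324.14285714 222.71428571] [ 447.0783124  -215.95770019  165.17071057]
knob [287 164  10  10  52] [291.26923077 167.98076923] [ 443.40317344 -206.36500516  153.29450859]
knob (array([ 447.97170338, -219.83144435,  138.97688046]), [0.41685829479191044, 0.4168582947918961])
ball [369 188  19  22 181] [379.01657459 197.75138122] [ 520.50533099 -364.99735238  210.23406449]
ball [289 119   5   5  18] [290.72222222 121.44444444] [ 510.15853828 -361.88111482  223.79832   ]
ball (array([ 515.88227142, -366.62170506,  219.51893803]), [3.79802271089165, 3.798022710891705])
```

```bash
cat > loc.py <<'E'
from h import *
from scipy.optimize import least_squares
t=cap('top');s=cap('side');yaw=np.radians(-6.4);H=head(None,yaw)
C=np.array([545,-186,120.])
for c in(t,s):
    P=pts(c).reshape(-1,3);h=(P-C)@H;r=np.hypot(h[:,0],h[:,1]);m=(abs(h[:,2])<7)&(r<125);dz=np.median(h[m&(r<90),2])
    h=h[m];r=r[m];a=np.degrees(np.arctan2(-h[:,1],h[:,0]));E=[]
    for k in range(-180,180,10):
        i=np.where((a>=k)&(a<k+10))[0]
        if len(i)>8 and not -10<=k<10: j=i[np.argsort(r[i])[-2]];E.append(h[j,:2])
    E=np.array(E);f=least_squares(lambda p:np.hypot(*(E-p[:2]).T)-p[2],[0,0,110],loss='soft_l1',f_scale=2)
    print('dz',dz,'fit',f.x,'C',C+H@[f.x[0],f.x[1],dz])
k=np.array([448,-219.8,139]);b=tri(ray(t,382.4,199),ray(s,290.7,121.4));print('ball',b)
for x in(k,b[0]):
    h=(x-C)@H;print('head',h,'r',np.hypot(*h[:2]),'cw',np.degrees(np.arctan2(-h[1],h[0])))
# dark bar top
for c,(u,v) in((t,(306.4,173)),):
    o,d=ray(c,u,v);X=o+d*(((C+4*H[:,2]-o)@H[:,2])/(d@H[:,2]));h=(X-C)@H;print('bar',h,np.degrees(np.arctan2(-h[1],h[0])))
E
python3 loc.py
```

```text
dz 2.5263870697232527 fit [ -0.97257319  -6.65388129 109.03803234] C [ 542.16595377 -192.37771965  121.70162878]
dz 2.3818960849199398 fit [ -4.2440616   -3.80594158 108.84635394] C [ 539.73967045 -189.23976876  119.94075171]
ball (array([ 515.90811758, -376.83439353,  213.64326541]), [0.43521309517568096, 0.435213095175758])
head [-70.71806067 -44.40184209  62.76840173] r 83.50190229139983 cw 147.87646686121485
head [  40.20652074 -192.88793924   84.91668307] r 197.03380779079345 cw 78.22558095545956
bar [59.62620615 27.25923182  3.99999997] -24.56839340403169
```

```bash
cat > go.py <<'E'
from h import *
import sys
H=head(None,np.radians(-6.4));C=np.array([538.5,-191.7,119.5])
T=Ro.from_matrix(np.stack([H[:,0],-H[:,1],-H[:,2]],1))  # tool x up-slope, y right, z into face
if __name__=='__main__':
    p,R=tool();g=np.array(eval(sys.argv[1]))
    print('pos',p.round(1),'in tool',R.inv().apply(g-p).round(1),'rotvec',(R.inv()*T).as_rotvec().round(4),'after-turn',T.inv().apply(g-p).round(1))
    h=(p-C)@H;print('tcp head',h.round(1),'force',sense()['force'].round(1))
E
python3 go.py '[380,-212,310]'
```

```text
pos [ 141.4 -505.6  250.2] in tool [ 308.8 -218.4  -59.7] rotvec [-0.1009  0.5171  0.3756] after-turn [ 206.9 -318.3   50.4]
tcp head [-246.1 -356.2  293. ] force [-0.1  0.2  1. ]
```

Emit:
{"name": "move_arm", "arguments": {"moves": [{"turn": [0, 0, 0], "translation": [31, -22, -6], "hand": 1}, {"turn": [0, 0, 0], "translation": [31, -22, -6], "hand": 1}, {"turn": [0, 0, 0], "translation": [31, -22, -6], "hand": 1}, {"turn": [0, 0, 0], "translation": [31, -22, -6], "hand": 1}, {"turn": [0, 0, 0], "translation": [31, -22, -6], "hand": 1}, {"turn": [0, 0, 0], "translation": [31, -22, -6], "hand": 1}, {"turn": [0, 0, 0], "translation": [31, -22, -6], "hand": 1}, {"turn": [0, 0, 0], "translation": [31, -22, -6], "hand": 1}, {"turn": [0, 0, 0], "translation": [31, -22, -6], "hand": 1}, {"turn": [0, 0, 0], "translation": [31, -22, -6], "hand": 1}]}}

```text
time_s: 1.18
eef_pos: [381.5, -208.5, 310.8]
ee_rot: [0.0, 0.991, 0.136, 0.0]
force: [0.8, -0.8, 0.3]
grip_width: 0.994
grip_force: 0.0
```

Emit:
{"name": "move_arm", "arguments": {"moves": [{"turn": [-0.0126, 0.0646, 0.047], "translation": [0, 0, 0], "hand": 1}, {"turn": [-0.0126, 0.0646, 0.047], "translation": [0, 0, 0], "hand": 1}, {"turn": [-0.0126, 0.0646, 0.047], "translation": [0, 0, 0], "hand": 1}, {"turn": [-0.0126, 0.0646, 0.047], "translation": [0, 0, 0], "hand": 1}, {"turn": [-0.0126, 0.0646, 0.047], "translation": [0, 0, 0], "hand": 1}, {"turn": [-0.0126, 0.0646, 0.047], "translation": [0, 0, 0], "hand": 1}, {"turn": [-0.0126, 0.0646, 0.047], "translation": [0, 0, 0], "hand": 1}, {"turn": [-0.0126, 0.0646, 0.047], "translation": [0, 0, 0], "hand": 1}, {"turn": [0, 0, 0], "translation": [0, 0, 0], "hand": 1}]}}

```text
time_s: 1.93
eef_pos: [379.9, -209.8, 309.8]
ee_rot: [0.014, 0.964, -0.056, 0.259]
force: [-0.8, -0.0, -0.7]
grip_width: 1.003
grip_force: 0.0
```

```bash
python3 go.py '[448,-220,139]';python3 -c "
from h import *;print(sense()['joints'].round(2))"
```

```text
pos [ 379.9 -209.8  309.8] in tool [-26.    2.5 182.3] rotvec [ 0.0006 -0.0012 -0.0032] after-turn [-25.8   2.6 182.3]
tcp head [-39.6 -35.6 242.6] force [-0.8 -0.  -0.7]
[-1.01 -0.17  1.95  0.46  1.06  0.51]
```

Emit:
{"name": "move_arm", "arguments": {"moves": [{"turn": [0, 0, 0], "translation": [-13, 1, 0], "hand": 1}, {"turn": [0, 0, 0], "translation": [-13, 1, 0], "hand": 1}, {"turn": [0, 0, 0], "translation": [0, 0, 22], "hand": 1}, {"turn": [0, 0, 0], "translation": [0, 0, 22], "hand": 1}, {"turn": [0, 0, 0], "translation": [0, 0, 22], "hand": 1}, {"turn": [0, 0, 0], "translation": [0, 0, 22], "hand": 1}, {"turn": [0, 0, 0], "translation": [0, 0, 22], "hand": 1}]}}

```text
time_s: 2.52
eef_pos: [413.5, -215.8, 201.3]
ee_rot: [0.015, 0.965, -0.053, 0.258]
force: [0.7, -0.6, 0.1]
grip_width: 0.998
grip_force: 0.0
```

```bash
python3 go.py '[448,-220,139]'
python3 - <<'E'
from h import *
c=cap('side','s2'); cv2.imwrite('pics/s2.png',cv2.resize(c['image'][70:220,190:360],None,fx=4,fy=4,interpolation=cv2.INTER_CUBIC))
E
```

```text
pos [ 413.5 -215.8  201.3] in tool [-0.9  0.3 71.3] rotvec [-0.0001  0.0016  0.0022] after-turn [-1.   0.3 71.3]
tcp head [-64.4 -37.9 131.6] force [ 0.7 -0.6  0.1]
```

View pics/s2.png

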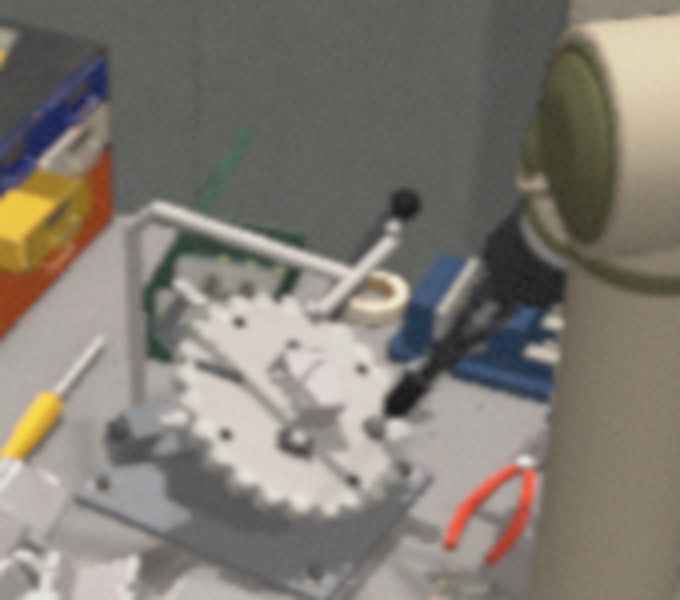

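The fingers at about (440,340) point straight at the knob at (405,393), well clear of the bar. I'll go in and grip.

Emit:
{"name": "move_arm", "arguments": {"moves": [{"turn": [0, 0, 0], "translation": [0, 0, 17], "hand": 1}, {"turn": [0, 0, 0], "translation": [0, 0, 17], "hand": 1}, {"turn": [0, 0, 0], "translation": [0, 0, 17], "hand": 1}, {"turn": [0, 0, 0], "translation": [0, 0, 16], "hand": 1}, {"turn": [0, 0, 0], "translation": [0, 0, 0], "hand": 1}, {"turn": [0, 0, 0], "translation": [0, 0, 0], "hand": 0.5}, {"turn": [0, 0, 0], "translation": [0, 0, 0], "hand": 0.25}, {"turn": [0, 0, 0], "translation": [0, 0, 0], "hand": 0.2}, {"turn": [0, 0, 0], "translation": [0, 0, 0], "hand": 0.2}, {"turn": [0, 0, 0], "translation": [0, 0, 0], "hand": 0.2}], "grip_force": 40}}

```text
time_s: 3.4
eef_pos: [445.9, -219.3, 144.6]
ee_rot: [0.014, 0.964, -0.054, 0.259]
force: [-6.4, 23.3, 13.8]
grip_width: 0.301
grip_force: 11.5
```

```bash
python3 go.py '[448,-220,139]'
```

```text
pos [ 445.9 -219.3  144.6] in tool [-0.9  0.5  5.9] rotvec [-0.0004 -0.0002  0.    ] after-turn [-0.9  0.5  5.9]
tcp head [-64.5 -37.8  66.2] force [-6.4 23.3 13.8]
```

Emit:
{"name": "move_arm", "arguments": {"moves": [{"turn": [0, 0, 0], "translation": [0, -1, 0], "hand": 0.2}, {"turn": [0, 0, 0], "translation": [0, -1, 0], "hand": 0.2}, {"turn": [0, 0, 0], "translation": [0, 0, 0], "hand": 0.2}, {"turn": [0, 0, 0], "translation": [0, 0, 0], "hand": 0.2}]}}

```text
time_s: 3.73
eef_pos: [445.9, -218.4, 144.7]
ee_rot: [0.016, 0.964, -0.054, 0.258]
force: [-10.7, -2.4, 5.9]
grip_width: 0.293
grip_force: 38.7
```

```bash
python3 go.py '[448,-220,139]'
python3 - <<'E'
from go import *
s=sense();print(T.inv().apply(s['force']).round(1),s['grip_force'],s['grip_width'])
E
```

```text
pos [ 445.9 -218.4  144.7] in tool [-0.9  1.3  6.1] rotvec [ 0.0027 -0.0003  0.0005] after-turn [-0.9  1.3  6.1]
tcp head [-64.5 -36.9  66.4] force [-10.7  -2.4   5.9]
[ -6.1   3.6 -10.3] 38.74832591798622 0.293254359476866
```

Emit:
{"name": "move_arm", "arguments": {"moves": [{"turn": [0, 0, 0], "translation": [-3.0, -5.8, 0], "hand": 0.2}, {"turn": [0, 0, 0], "translation": [-2.5, -6.05, 0], "hand": 0.2}, {"turn": [0, 0, 0], "translation": [-2.0, -6.25, 0], "hand": 0.2}, {"turn": [0, 0, 0], "translation": [-1.4, -6.4, 0], "hand": 0.2}, {"turn": [0, 0, 0], "translation": [-0.9, -6.5, 0], "hand": 0.2}, {"turn": [0, 0, 0], "translation": [-0.3, -6.5, 0], "hand": 0.2}, {"turn": [0, 0, 0], "translation": [0, 0, 0], "hand": 0.2}]}}

```text
time_s: 4.32
eef_pos: [441.9, -179.6, 139.7]
ee_rot: [0.016, 0.964, -0.054, 0.259]
force: [-9.2, -7.6, 3.5]
grip_width: 0.288
grip_force: 41.2
```

Run:
```python
from go import *
s=sense();print(T.inv().apply(s['force']).round(1),s['grip_force'],s['grip_width'],((tool()[0]-C)@H).round(1),(tool()[1].inv()*T).as_rotvec().round(3))
```

```text
[-5.4  8.5 -7.1] 41.21770614408888 0.2881216035925303 [-74.2   1.2  66.2] [ 0.003 -0.001  0.001]
```

Emit:
{"name": "move_arm", "arguments": {"moves": [{"turn": [0, 0, 0], "translation": [0.3, -6.5, 0], "hand": 0.2}, {"turn": [0, 0, 0], "translation": [0.9, -6.5, 0], "hand": 0.2}, {"turn": [0, 0, 0], "translation": [1.4, -6.4, 0], "hand": 0.2}, {"turn": [0, 0, 0], "translation": [2.0, -6.25, 0], "hand": 0.2}, {"turn": [0, 0, 0], "translation": [2.5, -6.05, 0], "hand": 0.2}, {"turn": [0, 0, 0], "translation": [3.0, -5.8, 0], "hand": 0.2}, {"turn": [0, 0, 0], "translation": [3.5, -5.5, 0], "hand": 0.2}, {"turn": [0, 0, 0], "translation": [4.0, -5.2, 0], "hand": 0.2}, {"turn": [0, 0, 0], "translation": [4.4, -4.8, 0], "hand": 0.2}, {"turn": [0, 0, 0], "translation": [0, 0, 0], "hand": 0.2}]}}

```text
time_s: 5.15
eef_pos: [467.4, -129.6, 150.8]
ee_rot: [0.016, 0.964, -0.054, 0.259]
force: [-6.0, -8.0, 2.4]
grip_width: 0.295
grip_force: 41.8
```

Run:
```python
from go import *
s=sense();print(T.inv().apply(s['force']).round(1),s['grip_force'],s['grip_width'],((tool()[0]-C)@H).round(1),(tool()[1].inv()*T).as_rotvec().round(3))
```

```text
[-3.2  8.6 -4.6] 41.78697828319855 0.29482904821002787 [-51.5  53.8  65.9] [ 0.003 -0.002  0.001]
```

Emit:
{"name": "move_arm", "arguments": {"moves": [{"turn": [0, 0, 0], "translation": [0, 0, 0], "hand": 0.5}, {"turn": [0, 0, 0], "translation": [0, 0, 0], "hand": 0.9}, {"turn": [0, 0, 0], "translation": [0, 0, 0], "hand": 0.9}, {"turn": [0, 0, 0], "translation": [0, 0, 0], "hand": 0.9}, {"turn": [0, 0, 0], "translation": [0, 0, -15], "hand": 0.9}, {"turn": [0, 0, 0], "translation": [0, 0, -25], "hand": 0.9}, {"turn": [0, 0, 0], "translation": [0, 0, -25], "hand": 0.9}, {"turn": [0, 0, 0], "translation": [-5, 0, -30], "hand": 0.9}, {"turn": [0, 0, 0], "translation": [-10, 10, -30], "hand": 0.9}, {"turn": [0, 0, 0], "translation": [-10, 20, -30], "hand": 0.9}]}}

```text
time_s: 5.98
eef_pos: [363.8, -145.8, 272.6]
ee_rot: [0.014, 0.965, -0.052, 0.258]
force: [-0.7, -2.1, 0.4]
grip_width: 0.903
grip_force: 0.0
```

Run:
```python
from go import *
c=cap('side');t=cap('top')
r=lambda i,k:cv2.resize(i,None,fx=k,fy=k,interpolation=cv2.INTER_CUBIC)
a=r(c['image'][110:225,200:290],4);b=r(t['image'][130:250,280:390],4)[:460]
cv2.imwrite('pics/b3.png',np.hstack([a,b]))
R=[]
for cc,sd in((t,(304,213)),(c,(280,188))):
    m=cc['image'].max(2)<45;b,st,ce=blob(cc,m,sd);print(st,ce);R.append(ray(cc,*ce))
X,e=tri(*R);h=(X-C)@H;print(h,e,np.degrees(np.arctan2(h[1],-h[0])));p,q=tool();print(((p-C)@H).round(1))
```

```text
[292 210   8  13  87] [295.27586207 216.31034483]
[271 175  10  11  55] [275.2        179.96363636]
[-53.34551755  52.28800893  60.73505427] [1.2714949007230232, 1.2714949007228207] 44.426424936827075
[-77.2  21.4 223.9]
```

View pics/b3.png

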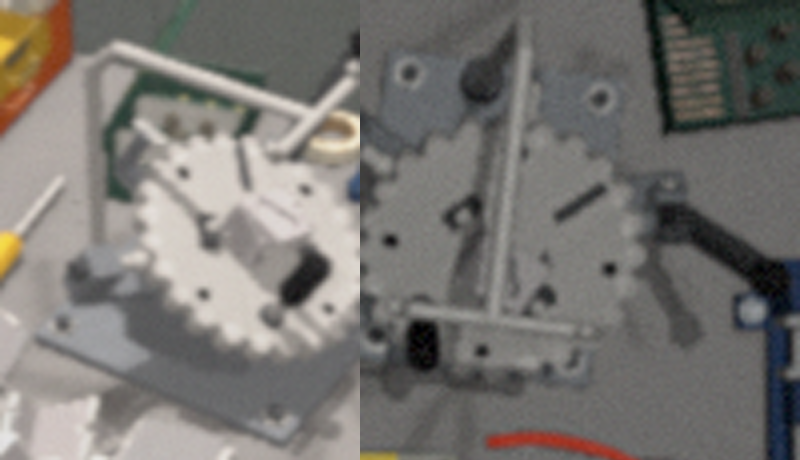

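The index bar now points upper right at about (582,203) in the right-hand picture, and the knob sits at 44.4°, so the plate is in the +45° click. Next I'll move outside the lever ball with the fingers shut.

Emit:
{"name": "move_arm", "arguments": {"moves": [{"turn": [0, 0, 0], "translation": [0, 32, 0], "hand": 0.3}, {"turn": [0, 0, 0], "translation": [0, 32, 0], "hand": 0}, {"turn": [0, 0, 0], "translation": [0, 32, 0], "hand": 0}, {"turn": [0, 0, 0], "translation": [0, 32, 0], "hand": 0}, {"turn": [0, 0, 0], "translation": [0, 32, 0], "hand": 0}, {"turn": [0, 0, 0], "translation": [0, 32, 0], "hand": 0}, {"turn": [0, 0, 0], "translation": [10, 32, 0], "hand": 0}, {"turn": [0, 0, 0], "translation": [30, 30, 0], "hand": 0}, {"turn": [0, 0, 0], "translation": [35, 0, 0], "hand": 0}, {"turn": [0, 0, 0], "translation": [35, 0, 0], "hand": 0}]}}

```text
time_s: 6.92
eef_pos: [431.9, -411.0, 325.5]
ee_rot: [0.014, 0.965, -0.055, 0.258]
force: [-0.4, -0.3, 0.5]
grip_width: -0.005
grip_force: 0.0
```

Emit:
{"name": "move_arm", "arguments": {"moves": [{"turn": [0, 0, 0], "translation": [29, 0, 0], "hand": 0}, {"turn": [0, 0, 0], "translation": [0, 0, 20], "hand": 0}, {"turn": [0, 0, 0], "translation": [0, 0, 20], "hand": 0}, {"turn": [0, 0, 0], "translation": [0, 0, 0], "hand": 0}]}}

```text
time_s: 7.25
eef_pos: [476.7, -413.4, 301.6]
ee_rot: [0.011, 0.965, -0.054, 0.256]
force: [0.9, 0.7, -1.4]
grip_width: -0.0
grip_force: 0.0
```

Run:
```python
from go import *
c=cap('side');t=cap('top')
r=lambda i,k:cv2.resize(i,None,fx=k,fy=k,interpolation=cv2.INTER_CUBIC)
a=r(c['image'][50:200,230:330],4);b=r(t['image'][120:270,310:410],4)
cv2.imwrite('pics/b4.png',np.hstack([a,b]))
p,q=tool();print(((p-C)@H).round(1),(q.inv()*T).as_rotvec().round(3),sense()['joints'].round(2),sense()['grip_width'])
print((tri(ray(t,382.4,199),ray(c,290.7,121.4))[0]-C)@H)
```

```text
[  60.4 -228.4  179.8] [-0.002  0.001 -0.   ] [-1.06  0.33  1.42  0.47  1.12  0.48] 5.661610675247524e-05
[  45.50035534 -186.49891404   82.43763649]
```

View pics/b4.png

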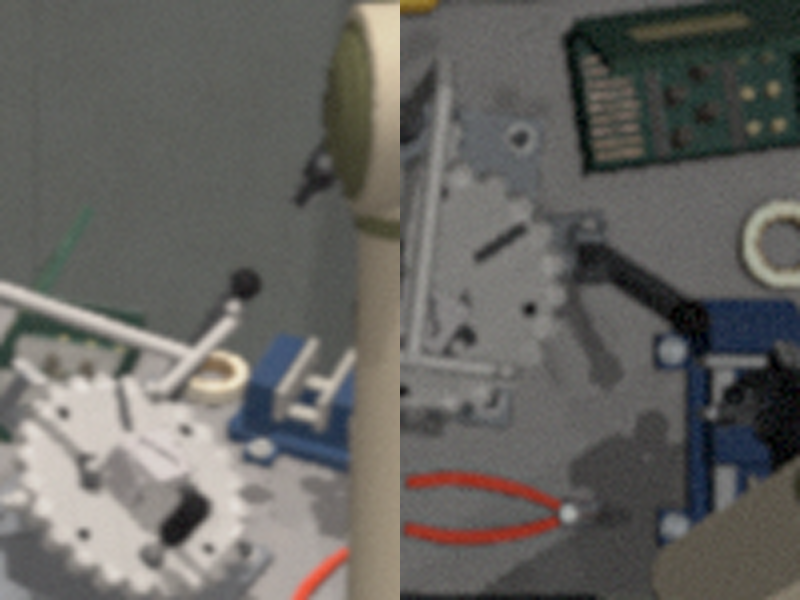

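The fingers at (305,190) on the left and (740,405) on the right stand outside the ball and above it, with the ball at (245,283) and (690,318). I'll descend and then push inward.

Emit:
{"name": "move_arm", "arguments": {"moves": [{"turn": [0, 0, 0], "translation": [-1, 3, 22], "hand": 0}, {"turn": [0, 0, 0], "translation": [-1, 0, 22], "hand": 0}, {"turn": [0, 0, 0], "translation": [-1, 0, 22], "hand": 0}, {"turn": [0, 0, 0], "translation": [0, 0, 22], "hand": 0}, {"turn": [0, 0, 0], "translation": [0, 0, 0], "hand": 0}]}}

```text
time_s: 7.77
eef_pos: [516.2, -421.8, 225.6]
ee_rot: [0.013, 0.965, -0.054, 0.257]
force: [-0.3, 1.0, -0.9]
grip_width: -0.002
grip_force: 0.0
```

Emit:
{"name": "move_arm", "arguments": {"moves": [{"turn": [0, 0, 0], "translation": [-1.6, -5.8, 0], "hand": 0}, {"turn": [0, 0, 0], "translation": [-1.6, -5.8, 0], "hand": 0}, {"turn": [0, 0, 0], "translation": [-1.6, -5.8, 0], "hand": 0}, {"turn": [0, 0, 0], "translation": [-1.6, -5.8, 0], "hand": 0}, {"turn": [0, 0, 0], "translation": [-1.6, -5.8, 0], "hand": 0}, {"turn": [0, 0, 0], "translation": [-1.6, -5.8, 0], "hand": 0}]}}

```text
time_s: 8.27
eef_pos: [511.7, -387.0, 224.8]
ee_rot: [0.016, 0.964, -0.054, 0.259]
force: [-0.8, -1.9, 1.2]
grip_width: -0.005
grip_force: 1.2
```

```bash
cat > st.py <<'E'
from go import *
s=sense();print(s['time_s'],T.inv().apply(s['force']).round(1),((tool()[0]-C)@H).round(1))
E
python3 st.py
```

```text
8.2667 [ 0.1  2.  -1.4] [  48.4 -197.1   93.6]
```

Emit:
{"name": "move_arm", "arguments": {"moves": [{"turn": [0, 0, 0], "translation": [-1.6, -5.8, 0], "hand": 0}, {"turn": [0, 0, 0], "translation": [-1.6, -5.8, 0], "hand": 0}, {"turn": [0, 0, 0], "translation": [-1.6, -5.8, 0], "hand": 0}, {"turn": [0, 0, 0], "translation": [-1.6, -5.8, 0], "hand": 0}]}}

```text
time_s: 8.6
eef_pos: [508.9, -362.8, 220.4]
ee_rot: [0.014, 0.964, -0.054, 0.258]
force: [-0.5, -1.7, 1.3]
grip_width: -0.001
grip_force: 0.9
```

Emit:
{"name": "move_arm", "arguments": {"moves": [{"turn": [0, 0, 0], "translation": [-0.8, -2.9, 0], "hand": 0}, {"turn": [0, 0, 0], "translation": [-0.8, -2.9, 0], "hand": 0}, {"turn": [0, 0, 0], "translation": [-0.8, -2.9, 0], "hand": 0}]}}

```text
time_s: 8.85
eef_pos: [507.8, -354.3, 219.3]
ee_rot: [0.015, 0.964, -0.054, 0.258]
force: [-0.4, -1.3, 1.1]
grip_width: -0.004
grip_force: 0.8
```

```bash
python3 st.py
python3 - <<'E'
from go import *
t=cap('top');c=cap('side')
cv2.imwrite('pics/b5.png',np.hstack([cv2.resize(i,None,fx=4,fy=4,interpolation=cv2.INTER_CUBIC) for i in(c['image'][70:200,230:330],t['image'][140:270,310:410])]))
E
```

```text
8.85 [ 0.4  1.4 -1.1] [  39.2 -165.    92.6]
```

View pics/b5.png

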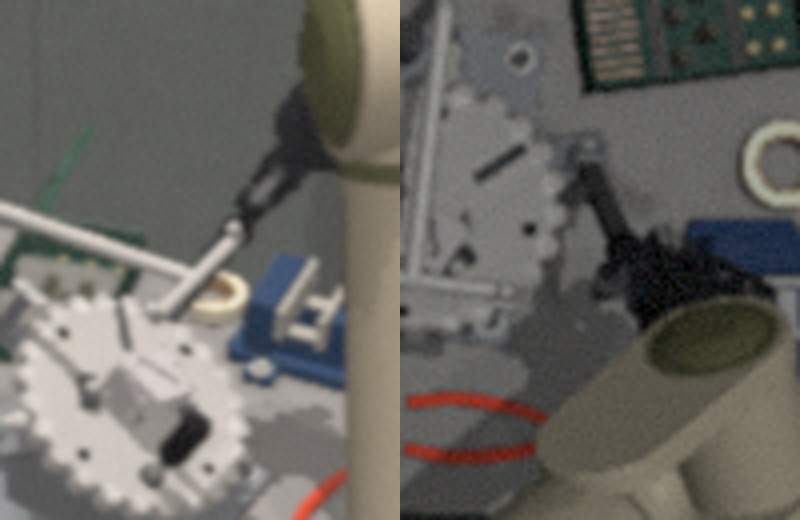

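The ball is moving with the fingers: the lever is steeper and its top is at about (620,250) on the right. I'll keep pushing in small steps until the force rises.

Emit:
{"name": "move_arm", "arguments": {"moves": [{"turn": [0, 0, 0], "translation": [-0.5, -1.9, 0], "hand": 0}, {"turn": [0, 0, 0], "translation": [-0.5, -1.9, 0], "hand": 0}, {"turn": [0, 0, 0], "translation": [-0.5, -1.9, 0], "hand": 0}]}}

```text
time_s: 9.2
eef_pos: [507.2, -348.8, 218.6]
ee_rot: [0.015, 0.964, -0.054, 0.258]
force: [0.1, -1.3, 1.8]
grip_width: -0.004
grip_force: 0.7
```

Emit:
{"name": "move_arm", "arguments": {"moves": [{"turn": [0, 0, 0], "translation": [-0.25, -1.0, 0], "hand": 0}, {"turn": [0, 0, 0], "translation": [-0.25, -1.0, 0], "hand": 0}, {"turn": [0, 0, 0], "translation": [0, 0, 0], "hand": 0}]}}

```text
time_s: 9.45
eef_pos: [507.0, -348.0, 218.7]
ee_rot: [0.016, 0.964, -0.055, 0.259]
force: [1.2, -8.8, -0.4]
grip_width: 0.0
grip_force: 3.8
```

```bash
python3 st.py
```

```text
9.45 [1.7 8.6 1.5] [  37.6 -158.9   92.8]
```

Emit:
{"name": "move_arm", "arguments": {"moves": [{"turn": [0, 0, 0], "translation": [-0.2, -0.8, 0], "hand": 0}, {"turn": [0, 0, 0], "translation": [-0.1, -0.4, 0], "hand": 0}, {"turn": [0, 0, 0], "translation": [0, 0, 0], "hand": 0}]}}

```text
time_s: 9.7
eef_pos: [506.9, -347.8, 218.8]
ee_rot: [0.017, 0.964, -0.055, 0.259]
force: [3.4, -13.1, -1.2]
grip_width: 0.002
grip_force: 6.0
```

Emit:
{"name": "move_arm", "arguments": {"moves": [{"turn": [0, 0, 0], "translation": [1, 4, 0], "hand": 0}, {"turn": [0, 0, 0], "translation": [5, 20, 0], "hand": 0}, {"turn": [0, 0, 0], "translation": [5, 25, 0], "hand": 0}, {"turn": [0, 0, 0], "translation": [0, 0, -30], "hand": 0}, {"turn": [0, 0, 0], "translation": [0, 0, -35], "hand": 0}, {"turn": [0, 0, 0], "translation": [0, 0, -35], "hand": 0}, {"turn": [0, 0, 0], "translation": [-20, 20, -20], "hand": 0}, {"turn": [0, 0, 0], "translation": [-30, 20, 0], "hand": 0}, {"turn": [0, 0, 0], "translation": [-30, 20, 0], "hand": 0}, {"turn": [0, 0, 0], "translation": [0, 0, 0], "hand": 0}]}}

```text
time_s: 10.53
eef_pos: [371.8, -442.1, 284.6]
ee_rot: [0.013, 0.965, -0.057, 0.257]
force: [-0.2, 0.6, -0.2]
grip_width: 0.004
grip_force: 0.0
```

```bash
python3 st.py
python3 - <<'E'
from go import *
t=cap('top');c=cap('side')
cv2.imwrite('pics/b6.png',np.hstack([cv2.resize(i,None,fx=4,fy=4,interpolation=cv2.INTER_CUBIC) for i in(c['image'][90:220,200:300],t['image'][140:270,280:380])]))
E
```

```text
10.5333 [-0.3 -0.6  0.1] [ -36.8 -267.4  211.9]
```

View pics/b6.png

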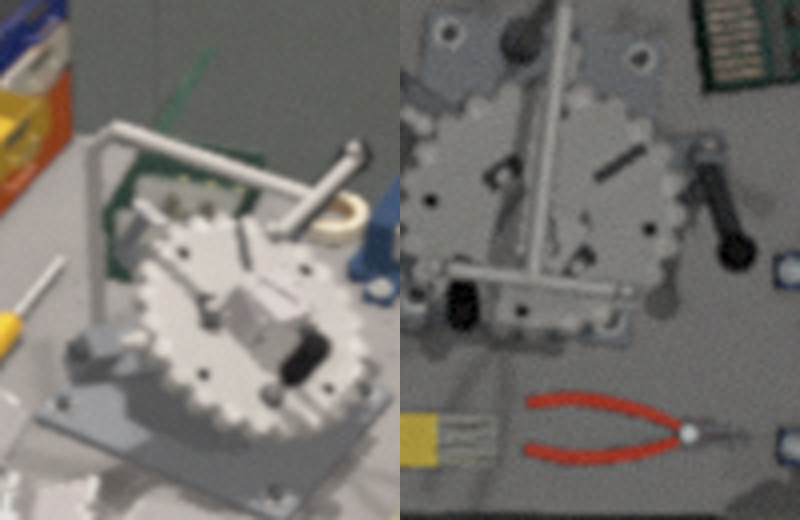

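The ball is now at (737,252) on the right and (355,150) on the left, behind the cross bar's tip. I'll check its angle.

Run:
```python
from go import *
t=cap('top');c=cap('side')
u=np.array([np.cos(np.radians(75)),-np.sin(np.radians(75))])
m=t['image'].max(2)<40;w=np.zeros(m.shape,bool);w[196:212,357:374]=1
b,st,ce=blob(t,m&w,(364.2,203));print(st,ce)
X,e=tri(ray(t,*ce),ray(c,288.7,127.8));h=(X-C)@H;print(h,e,h[:2]@u)
for th in(0,.05,.1,.2):
    r=135+142*np.sin(th);W=C+H@[r*u[0],r*u[1],-45+142*np.cos(th)]
    print(th,[((np.array(k['R'])@W+k['t'])[:2]/(np.array(k['R'])@W+k['t'])[2]*k['f']+[k['cx'],k['cy']]).round(1) for k in(t,c)])
```

```text
[360 196   9  11  74] [363.37837838 201.64864865]
[  35.61211368 -131.39424941   99.97283106] [3.0657687859088676, 3.065768785908681] 136.13419218420862
0 [array([363.2, 202.4]), array([287.4, 128.5])]
0.05 [array([365.7, 202. ]), array([287.9, 127.3])]
0.1 [array([368.2, 201.7]), array([288.4, 126.1])]
0.2 [array([373. , 200.8]), array([289.1, 123.9])]
```

```bash
python3 -c "
from rig import finish_job;print(finish_job())"
```

```text
the job is handed in; nothing more can be done
None
```

The job is handed in: the plate sits three clicks clockwise past the pointer (knob measured at about 44.4°, nominal 45°), and the lock lever is home against a hard stop (ball measured within about 1 mm of its home radius). The tools round it were not touched, and about 10.5 s of the 54 s were used.

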